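Plate a root tower and check its heat

TASK

Build one straight tower of all the squash chunks in the middle of the slate, turning each so that the slopes cancel and every piece lies nearly level, and finish it with the beetroot chunk on top. Then hold the infrared thermometer upright, lens down, about 6 cm over the middle of the beetroot, steady for two seconds and without touching it, and stand it back in the middle of its cork coaster, leaving the tower standing. Leave everything else on the counter alone.

Things in the scene. Friction and masses are not known exactly. Their poses are not given: they have to be found in the camera images.
- squash1: rigid roast squash chunk, orange, a wedge 58 long (its x) by 46 wide (its y); the y faces are parallel and upright, to be gripped. Flat underside; the sloping top rises evenly along +x from 24 high at the thin end to 31 at the thick end, which carries the green peel. Origin: centre of the underside; z towards the sloping face. 75 g. May be absent (None).
- squash2: rigid roast squash chunk, orange, a wedge 54 long (its x) by 42 wide (its y); the y faces are parallel and upright, to be gripped. Flat underside; the sloping top rises evenly along +x from 26 high at the thin end to 32 at the thick end, which carries the green peel. Origin: centre of the underside; z towards the sloping face. 75 g. May be absent (None).
- squash3: rigid roast squash chunk, orange, a wedge 60 long (its x) by 44 wide (its y); the y faces are parallel and upright, to be gripped. Flat underside; the sloping top rises evenly along +x from 22 high at the thin end to 30 at the thick end, which carries the green peel. Origin: centre of the underside; z towards the sloping face. 75 g. May be absent (None).
- squash4: rigid roast squash chunk, orange, a wedge 56 long (its x) by 48 wide (its y); the y faces are parallel and upright, to be gripped. Flat underside; the sloping top rises evenly along +x from 25 high at the thin end to 31 at the thick end, which carries the green peel. Origin: centre of the underside; z towards the sloping face. 75 g. May be absent (None).
- beet: rigid beetroot chunk, dark purple, a wedge 48 long (its x) by 40 wide (its y); the y faces are parallel and upright, to be gripped. Flat underside; the sloping top rises evenly along +x from 22 high at the thin end to 27 at the thick end, which carries the pale brown peel. Origin: centre of the underside; z towards the sloping face. 55 g.
- board: fixed dark walnut chopping board, 260 (x) by 360 (y), 22 thick, on the counter; the chunks start flat on it, about 110 apart at any yaw. Origin: centre of its underside
- slate: fixed round dark grey slate serving plate, flat, 150 across, 8 thick, on the counter. Origin: centre of its underside, z up
- coaster: fixed round cork coaster, 140 across, 5 thick: the thermometer's place. Origin: centre of its underside
- thermo: infrared thermometer, a yellow round stem 30 across standing on a black bell foot 46 across and 22 high; 125 tall, 160 g. Its lens is in the middle of the foot's underside, which is the origin; z runs up the stem, so it looks along its own -z (straight down when upright). Grip the stem 80 to 105 above the foot's underside. Starts upright on the coaster
- lemon_half: half lemon, cut face down, 58 across, 33 high, on the board: leave alone. Origin: underside
- lemon: whole lemon, 86 long, 57 high, on the counter: leave alone. Origin: underside
- glass_bowl: small glass bowl with orange peelings, 90 across, 42 high: leave alone. Origin: underside
- mango_bowl: white bowl of mango cubes, 144 across, 75 high: leave alone. Origin: underside
- carrot_orange: orange carrot lying near the robot, 170 long, 30 high: leave alone. Origin: underside, mid-length
- carrot_purple: purple carrot lying near the robot, 180 long, 30 high: leave alone. Origin: underside, mid-length
- knife: kitchen knife lying on the counter at the robot's right, 260 long, 10 high: leave alone. Origin: underside

How it is judged:
On the way, in this order (a step that is already met when the one before it is completed fails the run):
1. all the squash chunks stand as one level tower in the middle of the slate with the beetroot on top (horizontal distance between each of squash1, squash2, squash3, squash4, beet and slate below 0.02 m and angle between the z axis of each of squash1, squash2, squash3, squash4, beet and the z axis of slate, either way round below 0.2 rad and linear speed of each of squash1, squash2, squash3, squash4, beet below 0.03 m/s and ((angle between squash1's own z axis and vertical below 0.785 rad and z of beet in the frame of squash1 above 0.012 m) or (angle between squash1's own z axis and vertical above 0.785 rad and z of beet in the frame of squash1 below 0.006 m)) and ((angle between squash2's own z axis and vertical below 0.785 rad and z of beet in the frame of squash2 above 0.012 m) or (angle between squash2's own z axis and vertical above 0.785 rad and z of beet in the frame of squash2 below 0.006 m)) and ((angle between squash3's own z axis and vertical below 0.785 rad and z of beet in the frame of squash3 above 0.012 m) or (angle between squash3's own z axis and vertical above 0.785 rad and z of beet in the frame of squash3 below 0.006 m)) and ((angle between squash4's own z axis and vertical below 0.785 rad and z of beet in the frame of squash4 above 0.012 m) or (angle between squash4's own z axis and vertical above 0.785 rad and z of beet in the frame of squash4 below 0.006 m)) and contact force between the fingers and beet below 0.1 N), for 0.3 s.
2. the thermometer is held steady, looking down at the middle of the beetroot from a few cm (x of beet in the frame of thermo between -0.012 and 0.012 m and y of beet in the frame of thermo between -0.012 and 0.012 m and z of beet in the frame of thermo between -0.13 and -0.05 m and angle between thermo's own z axis and vertical below 0.15 rad and linear speed of thermo below 0.03 m/s and angular speed of thermo below 0.3 rad/s), for 1 s.
At the end, for the whole second after the job is handed in: every chunk's origin within 20 mm of the slate's axis and its flat face within 0.2 rad of level (either way up), beetroot over all the others, all at rest; thermometer upright on the coaster within 35 mm of its centre; the aim was within 12 mm, 50 to 130 mm over the beetroot's origin, for 1 s (horizontal distance between each of squash1, squash2, squash3, squash4, beet and slate below 0.02 m and angle between the z axis of each of squash1, squash2, squash3, squash4, beet and the z axis of slate, either way round below 0.2 rad and linear speed of each of squash1, squash2, squash3, squash4, beet, thermo below 0.03 m/s and ((angle between squash1's own z axis and vertical below 0.785 rad and z of beet in the frame of squash1 above 0.012 m) or (angle between squash1's own z axis and vertical above 0.785 rad and z of beet in the frame of squash1 below 0.006 m)) and ((angle between squash2's own z axis and vertical below 0.785 rad and z of beet in the frame of squash2 above 0.012 m) or (angle between squash2's own z axis and vertical above 0.785 rad and z of beet in the frame of squash2 below 0.006 m)) and ((angle between squash3's own z axis and vertical below 0.785 rad and z of beet in the frame of squash3 above 0.012 m) or (angle between squash3's own z axis and vertical above 0.785 rad and z of beet in the frame of squash3 below 0.006 m)) and ((angle between squash4's own z axis and vertical below 0.785 rad and z of beet in the frame of squash4 above 0.012 m) or (angle between squash4's own z axis and vertical above 0.785 rad and z of beet in the frame of squash4 below 0.006 m)) and horizontal distance between thermo and coaster below 0.035 m and angle between thermo's own z axis and vertical below 0.1 rad and height (world z) of thermo below 0.012 m); the robot touches nothing.
It fails at once if the thermometer touches the beetroot (contact force between thermo and beet above 0.5 N).
It fails at once if a bystander is shifted by more than 4 cm (distance of any of lemon_half, lemon, glass_bowl, mango_bowl, carrot_orange, carrot_purple, knife from where it was at the start of the episode above 0.04 m).
Of squash1, squash2, squash3, squash4 only 2 to 4 are there at a start; the rules pass over those that are not, and their reading is None.
At some moment in a run one of thermo, squash1, squash2, squash3, squash4, beet may be knocked a few centimetres aside while the robot is not near it.
It also fails if it takes over 210 s, if anything falls off the work surface, if the arm or the gripper's body presses on something with over 40 N, if the wrist force passes 120 N, or if a joint passes its speed limit or range.

ROBOT

A 7-joint arm with a two-finger parallel gripper is mounted at the origin on the work surface. World frame = base frame: x ahead of the robot, y to its left, z up, the work surface at z = 0. Lengths are in m, angles in rad, forces in N, time in s.
With the tool pointing down it reaches from about 0.425 to 1.025 m from the base axis. Payload 9.4 kg.
Tool frame: the origin (TCP) lies between the finger pads; the fingertips stand 22 mm ahead of it and the grasp point (between the pads) lies 3 mm ahead of it (bot.tip_reach is the distance from the TCP to the fingertips, in m); z points along the fingers, y is the line along which they close (so a half turn about z gives the same grasp; the last joint's range is limited). The gripper opens to 85 mm and grips with 20 to 120 N. Pads are 22 mm wide; open, the fingers measure 114 mm over their backs; the gripper's body (76 mm by 85 mm) begins 54 mm behind the grasp point. The pads swing forward as they close: fully open they stand 13 mm farther back than shut.
Start: joints at [1.205, 0.599, -0.003, 1.599, 0.002, 0.943, -0.08], TCP at [0.206, -0.695, 0.253] pointing down, gripper open.
Joint ranges: [-2.57, 2.57], [-0.35, 1.97], [-1.29, 1.29], [0.11, 2.56], [-1.05, 4.19], [0.11, 1.86], [-2.63, 2.63]. Speed limits (rad/s): [2.22, 2.22, 3.01, 3.01, 3.14, 3.14, 3.14].

INTERFACE

Orientations are given as [roll, pitch, yaw] about the fixed x, y, z axes, in that order (R = Rz(yaw) Ry(pitch) Rx(roll)).
In Python, from station import bot gives the robot as it stands. The module is installed in compiled form; this text tells all that it offers.
- The arm moves only by the shell command python3 -m creep 'ROWS'. ROWS is JSON, a list that holds one entry, the list of rows, each a list of 5 numbers: the finger opening in cm, from 0 to 8.54, then the shift along the tool's x, y, z in cm, then the turn about the tool's z in degrees. A call has 1 to 20 rows; each row shifts and turns the commanded pose from where the row before left it, along the tool's axes as they then stand; what a row does not reach is not made up. A row lasts 1/10 s, in which the tool goes at most 50 mm and 8.59 degrees, less where a joint would pass 70% of its speed; a pose out of reach is approached as far as the arm can. A call is refused whole if a number of a shift passes 5 or a number of a turn 8.59, either way. A call with a gripper value outside its range is refused whole. The fingers move at their own pace and stop on an object; the grip force is fixed at half the most. Time passes only in rows, so rows that do not move let the fingers close. It gives the time, the measured TCP pose, the force, the opening and the grip force at its end, in the units of the state.
- bot.read_state(): the state, without advancing time (a new reading comes with each control period).
- bot.get_image(name): name is "scene" or "top"; returns a dict with "pixels" (420x560x3 uint8, blue, green, red), "fx", "fy", "cx", "cy" (pixels), "k1" (the pictures are not rectified: a ray, as slopes to the right and down, at radius r is drawn at 1 + k1 r^2 times it, then the intrinsics apply), "rvec" (rotation vector, rad) and "tvec" (3), from world to camera coordinates, as OpenCV has them. Camera axes: x right, y down, z forward; pixel columns grow to the right and rows downward; lengths in m; the calibration is good to about 2 mm. A picture is of the moment at which its call begins. There is no depth.
- bot.job_done(): hands the job in; it is judged then, once.
The state is a dict: "t": time; "qpos": joint angles; "joint_vel": joint speeds; "tau": joint torques, N m; "tcp_pos": TCP position; "orientation": TCP orientation; "ft_force": force on the tool from outside, world axes, zero at the start; "ft_torque": the same for the moment, N m; "grip_width": finger opening in m; "grasp_force": force on a finger pad.
Only numpy, scipy, OpenCV 4.12 (cv2) and the standard library are available. Lean on these libraries where they do the work, as an engineer would, in place of code of your own. Each camera call takes 0.05 s, during which the arm holds its last target. There are 200 camera calls.

## Working session

There is one attempt and no reset: what is moved stays moved. The work goes in short steps, Python scripts to look and compute and a shell command to move; the robot and the scene stay as the last step left them, time stands still between calls to the robot, and variables do not carry over. Pictures are saved under pics/ and viewed, at most 14 in all, crops included, and the job is handed in when it is done.

```bash
mkdir -p pics
cat > h.py <<'E'
import numpy as np,cv2
from station import bot
def snap(name,fn=None):
    d=bot.get_image(name); 
    if fn: cv2.imwrite('pics/'+fn,d['pixels'])
    return d
def ray(d,u,v):
    K=np.array([[d['fx'],0,d['cx']],[0,d['fy'],d['cy']],[0,0,1.]])
    p=cv2.undistortPoints(np.array([[[u,v]]],float),K,np.array([d['k1'],0,0,0.]))[0,0]
    # exact fixed-point for strict model
    R=cv2.Rodrigues(np.array(d['rvec'],float))[0]; t=np.array(d['tvec'],float).ravel()
    return -R.T@t, R.T@np.array([p[0],p[1],1.])
def plane(d,u,v,z):
    o,r=ray(d,u,v); return o+r*(z-o[2])/r[2]
def proj(d,P):
    K=np.array([[d['fx'],0,d['cx']],[0,d['fy'],d['cy']],[0,0,1.]])
    return cv2.projectPoints(np.atleast_2d(np.array(P,float)),np.array(d['rvec'],float),np.array(d['tvec'],float),K,np.array([d['k1'],0,0,0.]))[0][:,0]
E
python3 - <<'E'
from h import *
for n in('top','scene'):
    d=snap(n,n+'1.png'); o,r=ray(d,280,210); print(n,o,r,d['fx'],d['k1'])
s=bot.read_state();print(s['t'],s['tcp_pos'],s['orientation'],s['grip_width'])
E
```

```text
top [ 0.23288415 -0.04874621  1.63045971] [ 0.19972673  0.03439925 -0.97943058] 545.620365510725 -0.15211633890073556
scene [0.94540111 0.49857167 1.02623233] [-0.35186334 -0.43467388 -0.82912765] 472.11920385078383 -0.05103227409271453
0.1 [ 0.20634697 -0.69461151  0.25246342] [-3.14014192e+00  1.54836418e-04  2.88826191e-01] 0.08515626932967836
```

View pics/top1.png

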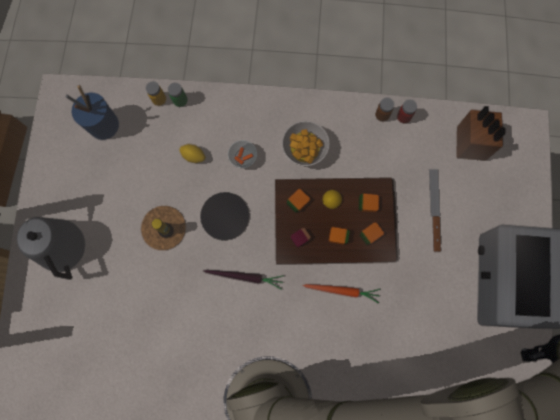

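View pics/scene1.png

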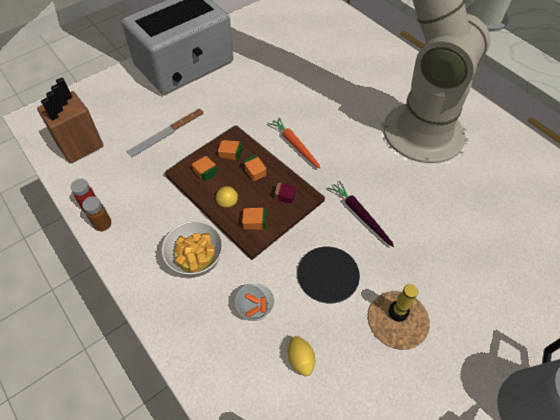

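The top view shows four squash chunks at about (299,200), (370,202), (339,235) and (372,233). The beet is at (301,237), the slate at (225,216) and the coaster at (163,228). Next I'll measure them in both views.

```bash
cat >> h.py <<'E'
def comps(m,amin):
    n,l,st,c=cv2.connectedComponentsWithStats(m.astype(np.uint8)); return [(l==i) for i in range(1,n) if st[i,4]>=amin]
def chunks(name,fn=None,roi=None):
    d=snap(name,fn); im=d['pixels']; S=4
    big=cv2.resize(im,None,fx=S,fy=S,interpolation=cv2.INTER_CUBIC); h,s,v=[x.astype(int) for x in cv2.split(cv2.cvtColor(big,cv2.COLOR_BGR2HSV))]
    top=big.copy()
    org=(h>=5)&(h<=17)&(s>190)&(v>110); grn=(h>=35)&(h<=85)&(s>60)&(v>25); pur=((h>=145)|(h<3))&(s>90)&(v>25)
    return d,big,org,grn,pur
def rect(d,m,z,S=4):
    "min-area rectangle of the mask's outline cast onto the plane z"
    c=max(cv2.findContours(m.astype(np.uint8),0,2)[0],key=cv2.contourArea)[:,0]
    P=np.array([plane(d,(u+.5)/S-.5,(v+.5)/S-.5,z)[:2] for u,v in c])
    return cv2.minAreaRect((P*1000).astype(np.float32)),P.mean(0)
E
python3 - <<'E'
from h import *
for n,x0,y0,x1,y1 in(('top',265,170,405,270),('scene',160,120,330,260)):
    d,big,o,g,p=chunks(n)
    c=big[y0*4:y1*4,x0*4:x1*4].copy()
    cv2.imwrite(f'pics/{n}_crop.png',cv2.convertScaleAbs(c,alpha=1.6))
    for nm,m in(('o',o),('g',g),('p',p)):
        for k in comps(m,60):
            ys,xs=np.nonzero(k); u,v=xs.mean()/4,ys.mean()/4
            if x0<u<x1 and y0<v<y1:
                r,pm=rect(d,k,.05); print(n,nm,len(xs)//16,round(u),round(v),[np.round(np.array(q),1) for q in r])
    # slate, coaster
d=snap('top')
for nm,u,v,z in(('slate',225,216,.008),('coaster',163,228,.005),('board',336,221,.022)): print(nm,plane(d,u,v,z))
E
```

```text
top o 206 299 199 [array([593.9, -46. ]), array([43.8, 45.2]), np.float64(48.6)]
top o 213 371 202 [array([ 601., -259.]), array([46.5, 43.3]), np.float64(1.1)]
top o 93 372 229 [array([ 513.5, -268.3]), array([35.2, 45. ]), np.float64(34.3)]
top o 199 338 235 [array([ 494.4, -167. ]), array([44. , 41.3]), np.float64(84.0)]
top g 36 361 202 [array([ 599.2, -228.6]), array([46. ,  7.9]), np.float64(0.4)]
top g 40 292 207 [array([569.2, -26.2]), array([42.4,  9.5]), np.float64(48.8)]
top g 30 348 237 [array([ 491.4, -196.5]), array([ 7.6, 38.9]), np.float64(84.0)]
top g 36 365 239 [array([ 489.9, -246.1]), array([38.7,  9.5]), np.float64(39.9)]
top p 212 299 238 [array([475.4, -54.4]), array([47.1, 42.9]), np.float64(38.7)]
scene o 276 299 146 [array([ 357.5, -138.9]), array([161.2,  24. ]), np.float64(86.6)]
scene o 8 220 154 [array([ 546.1, -258. ]), array([16.3,  7.1]), np.float64(61.8)]
scene o 11 225 155 [array([ 538.1, -248.3]), array([16.1, 12.5]), np.float64(45.4)]
scene o 16 231 156 [array([ 526.4, -234.1]), array([19.2, 15.7]), np.float64(11.4)]
scene o 6 254 179 [array([ 523
[... 304 characters left out ...]
 248 227 [array([624. , -22.1]), array([ 6.4, 10.4]), np.float64(22.1)]
scene g 42 279 126 [array([ 355.1, -248.7]), array([20.3, 50.4]), np.float64(21.1)]
scene g 74 239 151 [array([ 498.2, -235.7]), array([64.4, 15.6]), np.float64(38.8)]
scene g 35 250 158 [array([ 491.5, -195.4]), array([ 9.4, 41.7]), np.float64(85.7)]
scene g 141 210 174 [array([ 605.5, -218.6]), array([53.5, 29. ]), np.float64(1.2)]
scene g 67 265 219 [array([576.2, -18.5]), array([61.1,  8.7]), np.float64(49.7)]
scene p 288 287 193 [array([485.3, -44.8]), array([58.7, 43. ]), np.float64(38.0)]
slate [0.53222643 0.17326053 0.008     ]
coaster [0.48083415 0.35950557 0.005     ]
board [ 0.54035683 -0.16250921  0.022     ]
```

View pics/top_crop.png

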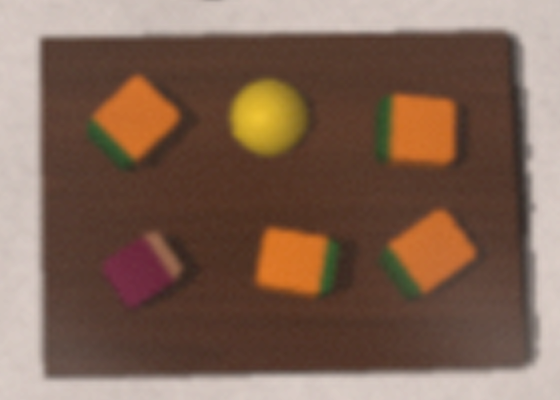

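View pics/scene_crop.png

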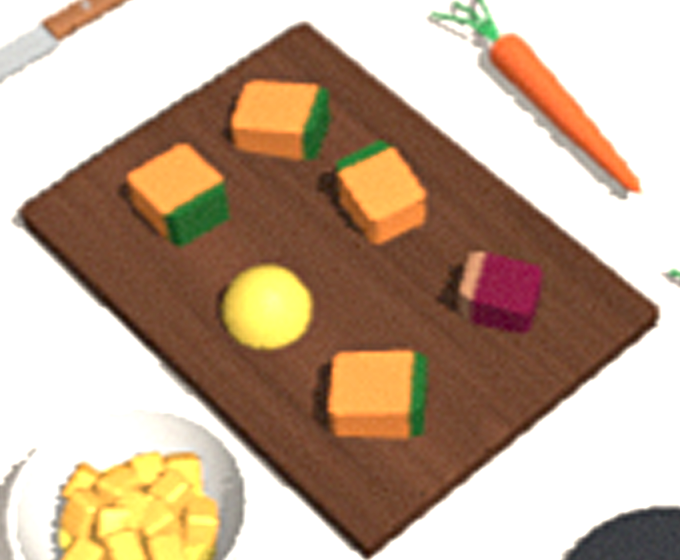

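The crops show the green-peel ends: A (upper left) peel down-left, B (upper right) peel left, C (lower middle) peel right, and D (lower right) peel down-left. The beet's pale peel points up-right. Now a refined measurement using mid-height planes.

```bash
cat >> h.py <<'E'
def measure(d,guess,z,rad=.045):
    "chunk (squash or beet) near world guess: centre, yaw(+x to peel) deg, size"
    S=4; im=d['pixels']; big=cv2.resize(im,None,fx=S,fy=S,interpolation=cv2.INTER_CUBIC)
    h,s,v=[x.astype(int) for x in cv2.split(cv2.cvtColor(big,cv2.COLOR_BGR2HSV))]
    c=proj(d,[*guess,z])[0]; e=proj(d,[guess[0]+rad,guess[1],z])[0]; R=np.hypot(*(e-c))*S
    yy,xx=np.mgrid[:v.shape[0],:v.shape[1]]; disc=np.hypot(xx-c[0]*S,yy-c[1]*S)<R
    grn=(h>=35)&(h<=90)&(s>60)&(v>20); org=(h>=3)&(h<=20)&(s>160)&(v>120)
    pur=(h>=140)&(h<=177)&(s>70); tan=(h<=20)&(s<160)&(v>110)
    if (org&disc).sum()>(pur&disc).sum(): body,peel=org,grn
    else: body,peel=pur,tan
    m=((body|peel)&disc).astype(np.uint8); m=cv2.morphologyEx(m,cv2.MORPH_OPEN,np.ones((5,5)))
    m=cv2.morphologyEx(m,cv2.MORPH_CLOSE,np.ones((9,9)))
    k=max(comps(m,30),key=lambda q:q.sum()); (cx,cy),(w,l),a=rect(d,k,z)[0]
    cen=lambda q:plane(d,np.nonzero(q)[1].mean()/S,np.nonzero(q)[0].mean()/S,z)[:2]
    dirv=cen(peel&k)-cen(body&k); phi=np.degrees(np.arctan2(dirv[1],dirv[0]))
    ya=a+90*np.round((phi-a)/90)
    if abs(ya-a)%180>45: w,l=l,w
    return np.round([cx,cy,(ya+180)%360-180,w,l],1)   # w: along chunk x
def circ(d,u,v,z,maxv,lo=None):
    im=d['pixels']; h,s,vv=cv2.split(cv2.cvtColor(im,cv2.COLOR_BGR2HSV)); S=1
    m=(vv<maxv) if lo is None else ((s>lo)&(h<25)|(vv<60))
    m=m.astype(np.uint8); yy,xx=np.mgrid[:420,:560]; m[np.hypot(xx-u,yy-v)>34]=0
    m=cv2.morphologyEx(m,cv2.MORPH_OPEN,np.ones((3,3)))
    k=max(comps(m,30),key=lambda q:q.sum()); c=max(cv2.findContours(k.astype(np.uint8),0,1)[0],key=cv2.contourArea)[:,0]
    P=np.array([plane(d,a,b,z)[:2] for a,b in c])*1000
    (x,y),r=cv2.minEnclosingCircle(cv2.convexHull(P.astype(np.float32))); return np.round([x,y,r],1)
G=dict(A=(.591,-.046),B=(.6,-.25),C=(.494,-.175),D=(.51,-.26),beet=(.475,-.054))
def deltas(tx,ty,tz,yaw):
    "tool-axis shift in cm, first turning (deg about tool z)"
    s=bot.read_state(); p=s['tcp_pos']; y0=s['orientation'][2]; y=np.radians(yaw)
    dx,dy=tx-p[0],ty-p[1]
    for lab,a in(('turn first',y),('shift first',y0)):
        print(lab,'x %.2f y %.2f z %.2f cm'%(100*(dx*np.cos(a)+dy*np.sin(a)),100*(dx*np.sin(a)-dy*np.cos(a)),-100*(tz-p[2])),end=' | ')
    print('turn %.1f'%-np.degrees(y-y0),'q7 %.2f'%s['qpos'][6],'t',s['t'],'tilt',np.round(s['orientation'][:2],3))
E
python3 - <<'E'
from h import *
d=snap('top'); 
for k,g in G.items(): print(k,measure(d,g,.036))
print('slate',circ(d,225,216,.008,70)); print('coaster',circ(d,163,228,.005,0,70))
d=snap('scene'); 
for k,g in G.items(): print(k,measure(d,g,.036))
print(bot.tip_reach)
E
```

```text
A [590.7 -41.6 140.   57.6  43.9]
B [ 603.8 -253.7   93.    54.5   46.7]
C [ 496.2 -174.3  -95.6   54.8   39.8]
D [ 508.6 -266.6  130.4   59.4   38.9]
beet [477.7 -54.4   nan  42.9  39.6]
slate [533.7 174.2  74. ]
coaster [482.6 360.2  68.7]
A [590.9 -42.1 142.2  60.5  64.2]
B [ 597.7 -251.8   85.5   79.2   54.9]
C [ 489.7 -171.6 -102.9   82.1   47.8]
D [ 507.9 -266.7  130.8   67.1   67.6]
beet [482.1 -56.3 -50.8  51.3  57.9]
0.022h.py:44: RuntimeWarning: Mean of empty slice.
  cen=lambda q:plane(d,np.nonzero(q)[1].mean()/S,np.nonzero(q)[0].mean()/S,z)[:2]
  ret = ret.dtype.type(ret / rcount)
```

```bash
python3 -c "
from h import *
deltas(.602,-.253,.15,93)"
```

```text
turn first x 42.06 y 41.81 z 10.31 cm | shift first x 50.50 y -31.09 z 10.31 cm | turn -76.4 q7 -0.08 t 0.35 tilt [-3.141  0.   ]
```

```bash
python3 -m creep '[[[8.5,1.4,-2.78,0,0],[8.5,1.4,-2.78,0,0],[8.5,1.4,-2.78,0,0],[8.5,1.4,-2.78,0,0],[8.5,1.4,-2.78,0,0],[8.5,1.4,-2.78,0,0],[8.5,1.4,-2.78,0,0],[8.5,1.4,-2.78,0,0],[8.5,3.58,-0.8,0.5,0],[8.5,3.58,-0.8,0.5,0],[8.5,3.58,-0.8,0.5,0],[8.5,3.58,-0.8,0.5,0],[8.5,3.58,-0.8,0.5,0],[8.5,3.58,-0.8,0.5,0],[8.5,3.58,-0.8,0.5,0],[8.5,3.58,-0.8,0.5,0],[8.5,3.58,-0.8,0.5,0],[8.5,3.58,-0.8,0.5,0],[8.5,3.58,-0.8,0.5,0]]]'
python3 -m creep '[[[8.5,0,0,0,-8.5],[8.5,0,0,0,-8.5],[8.5,0,0,0,-8.5],[8.5,0,0,0,-8.5],[8.5,0,0,0,-8.5],[8.5,0,0,0,-8.5],[8.5,0,0,0,-8.5],[8.5,0,0,0,-8.5],[8.5,0,0,0,-8.4],[8.5,0,0,0,0],[8.5,0,0,0,0]]]'
python3 -c "
from h import *
deltas(.602,-.253,.15,93)"
```

```text
t: 2.25
tcp_pos: [0.6042, -0.2525, 0.1981]
orientation: [3.141, -0.0, 0.289]
ft_force: [0.7, -0.9, 0.4]
grip_width: 0.0849
grasp_force: 0.0
t: 3.35
tcp_pos: [0.6028, -0.2536, 0.1982]
orientation: [-3.142, -0.0, 1.618]
ft_force: [0.3, 0.4, 0.6]
grip_width: 0.0848
grasp_force: 0.0
turn first x 0.07 y -0.08 z 4.82 cm | shift first x 0.07 y -0.08 z 4.82 cm | turn -0.3 q7 0.05 t 3.35 tilt [-3.142 -0.   ]
```

```bash
python3 -m creep '[[[8.5,0,0,3,0],[8.5,0,0,3,0],[8.5,0,0,3,0],[8.5,0,0,2,0],[8.5,0,0,2,0],[8.5,0,0,1,0],[8.5,0,0,1,0],[8.5,0,0,0,0],[3,0,0,0,0],[3,0,0,0,0],[3,0,0,0,0],[3,0,0,0,0],[3,0,0,0,0],[3,0,0,0,0],[3,0,0,0,0],[3,0,0,0,0]]]'
```

```text
t: 4.95
tcp_pos: [0.6035, -0.2536, 0.0494]
orientation: [3.14, 0.001, 1.622]
ft_force: [-0.4, 0.1, 6.2]
grip_width: 0.047
grasp_force: 62.7
```

```bash
python3 -m creep '[[[3,0,0,-1,0],[3,0,0,-3,0],[3,0,0,-3,0],[3,0,0,-4,0],[3,0,0,0,-7],[3,0,0,0,0]]]'
python3 -c "
from h import *
print(bot.read_state()['grip_width'])
deltas(.534,.174,.10,100)"
```

```text
t: 5.55
tcp_pos: [0.6032, -0.2538, 0.1602]
orientation: [3.14, 0.001, 1.746]
ft_force: [-0.6, 0.7, -1.2]
grip_width: 0.0472
grasp_force: 62.0
0.047184431969909776
turn first x 43.33 y 0.62 z 6.02 cm | shift first x 43.33 y 0.64 z 6.02 cm | turn 0.0 q7 0.13 t 5.55 tilt [3.14e+00 1.00e-03]
```

```bash
python3 -m creep '[[[3,2,0,0,0],[3,3.5,0,0,0],[3,3.5,0,0,0],[3,3.5,0,0,0],[3,3.5,0,0,0],[3,3.5,0,0,0],[3,3.5,0,0,0],[3,3.5,0.2,0,0],[3,3.5,0.2,0,0],[3,3.5,0.2,0,0],[3,3.5,0,0,0],[3,3.5,0,0,0],[3,2.3,0,2,0],[3,0,0,4,0],[3,0,0,3,0],[3,0,0,2,0],[3,0,0,0,0],[3,0,0,0,0]]]'
python3 -c "
from h import *
deltas(.534,.174,.037,100)"
```

```text
t: 7.35
tcp_pos: [0.5344, 0.1692, 0.0481]
orientation: [-3.14, 0.0, 1.743]
ft_force: [0.5, 1.1, -0.6]
grip_width: 0.0468
grasp_force: 61.9
turn first x 0.48 y 0.04 z 1.11 cm | shift first x 0.49 y 0.04 z 1.11 cm | turn -0.1 q7 -0.71 t 7.35 tilt [-3.14  0.  ]
```

```bash
python3 -m creep '[[[3,0.5,0,0.5,0],[3,0,0,0.3,0],[3,0,0,0.2,0],[3,0,0,0.15,0],[3,0,0,0,0],[3,0,0,0,0]]]'
```

```text
t: 7.95
tcp_pos: [0.5341, 0.174, 0.0369]
orientation: [3.142, 0.0, 1.744]
ft_force: [-0.3, 0.2, -0.8]
grip_width: 0.0472
grasp_force: 61.9
```

```bash
python3 -m creep '[[[3,0,0,0.1,0],[6,0,0,0,0],[7,0,0,0,0],[7.5,0,0,0,0],[7.5,0,0,0,0],[7.5,0,0,-1,0],[7.5,0,0,-3,0],[7.5,0,0,-4,0],[7.5,0,0,-4,0],[8.5,0,0,0,2],[8.5,0,0,0,2]]]'
python3 - <<'E'
from h import *
d=snap('top'); print('C',measure(d,G['C'],.036))
print('A',measure(d,G['A'],.036)); print('D',measure(d,G['D'],.036))
deltas(.494,-.173,.12,84)
E
```

```text
t: 9.05
tcp_pos: [0.5345, 0.174, 0.1574]
orientation: [3.139, -0.0, 1.672]
ft_force: [-0.7, -0.4, -0.1]
grip_width: 0.0851
grasp_force: 0.0
C [ 496.2 -173.8  -95.2   56.4   41.7]Traceback (most recent call last):
  File "<stdin>", line 3, in <module>
  File "h.py", line 43, in measure
    k=max(comps(m,30),key=lambda q:q.sum()); (cx,cy),(w,l),a=rect(d,k,z)[0]
ValueError: max() iterable argument is empty
```

```bash
python3 -c "
from h import *
deltas(.495,-.173,.12,84.5)"
```

```text
turn first x -34.90 y -0.55 z 3.63 cm | shift first x -34.13 y -7.31 z 3.63 cm | turn 11.2 q7 -0.67 t 9.1 tilt [3.141 0.   ]
```

```bash
python3 -m creep '[[[8.5,0,0,0,5.6],[8.5,0,0,0,5.6],[8.5,0,0,0,0],[8.5,-3.5,0,0,0],[8.5,-3.5,0,0,0],[8.5,-3.5,0,0,0],[8.5,-3.5,0,0,0],[8.5,-3.5,-0.2,0,0],[8.5,-3.5,-0.2,0,0],[8.5,-3.5,-0.15,0,0],[8.5,-3.5,0,0,0],[8.5,-3.5,0,1,0],[8.5,-3.4,0,2.6,0],[8.5,0,0,0,0],[8.5,0,0,0,0]]]'
python3 -c "
from h import *
deltas(.495,-.173,.05,84.5)
d=snap('top','t2.png')"
```

```text
t: 10.6
tcp_pos: [0.4958, -0.1731, 0.1186]
orientation: [-3.139, -0.001, 1.48]
ft_force: [-0.0, 0.5, 0.1]
grip_width: 0.0846
grasp_force: 0.0
turn first x 0.00 y -0.08 z 6.86 cm | shift first x 0.00 y -0.08 z 6.86 cm | turn 0.3 q7 -0.26 t 10.6 tilt [-3.139e+00 -1.000e-03]
```

View pics/t2.png

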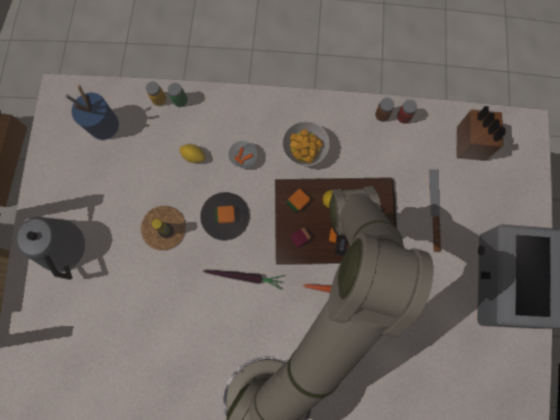

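The first chunk sits mid-slate at (226,214) with its peel to the left. The gripper is over C. Next I descend and grip.

```bash
python3 -m creep '[[[8.5,0,0,3,0],[8.5,0,0,2,0],[8.5,0,0,1.2,0],[8.5,0,0,0.6,0],[8.5,0,0,0,0],[3,0,0,0,0],[3,0,0,0,0],[3,0,0,0,0],[3,0,0,0,0],[3,0,0,0,0],[3,0,0,0,0],[3,0,0,0,0]]]'
python3 -m creep '[[[3,0,0,-1,0],[3,0,0,-3,0],[3,0,0,-4,0],[3,0,0,-4,0],[3,0,0,0,-7.7],[3,0,0,0,-7.7],[3,0,0,0,0]]]'
python3 -c "
from h import *
s=measure(snap('top'),(.534,.174),.022); print('slot1',s)
deltas(.534,.174,.10,100)"
```

```text
t: 11.85
tcp_pos: [0.4968, -0.1731, 0.0526]
orientation: [3.141, 0.0, 1.479]
ft_force: [-1.3, 0.6, 7.2]
grip_width: 0.0408
grasp_force: 60.6
t: 12.55
tcp_pos: [0.4964, -0.1733, 0.1728]
orientation: [3.141, 0.001, 1.749]
ft_force: [-0.1, 0.1, -1.4]
grip_width: 0.0408
grasp_force: 60.9
slot1 [535.9 175.6  97.9  55.2  46. ]
turn first x 33.54 y 9.74 z 7.24 cm | shift first x 33.55 y 9.71 z 7.24 cm | turn -0.0 q7 -0.01 t 12.6 tilt [3.141 0.   ]
```

```bash
python3 -m creep '[[[3,2,0.6,0,0],[3,3,0.9,0,0],[3,3,0.9,0,0],[3,3,0.9,0,0],[3,3,0.9,0,0],[3,3,0.9,0,0],[3,3,0.9,0,0],[3,3,0.9,0,0],[3,3,0.9,0,0],[3,3,0.9,0,0],[3,3,0.9,0,0],[3,1.6,0.1,2,0],[3,0,0,4,0],[3,0,0,2.5,0],[3,0,0,0,0],[3,0,0,0,0]]]'
python3 -c "
from h import *
deltas(.534,.174,.07,100)"
```

```text
t: 14.2
tcp_pos: [0.5326, 0.1751, 0.0869]
orientation: [-3.14, 0.0, 1.746]
ft_force: [0.4, 0.1, -0.8]
grip_width: 0.0409
grasp_force: 60.9
turn first x -0.13 y 0.11 z 1.69 cm | shift first x -0.13 y 0.11 z 1.69 cm | turn 0.1 q7 -0.71 t 14.2 tilt [-3.14  0.  ]
```

```bash
python3 -m creep '[[[3,-0.1,0.1,0.7,0],[3,0,0,0.5,0],[3,0,0,0.3,0],[3,0,0,0,0],[3,0,0,0,0]]]'
python3 -m creep '[[[3,0,0,0.1,0],[3,0,0,0,0],[3,0,0,0,0]]]'
python3 -m creep '[[[3,0,0,0.1,0],[3,0,0,0,0],[3,0,0,0,0]]]'
```

```text
t: 14.7
tcp_pos: [0.5341, 0.1741, 0.072]
orientation: [3.141, -0.0, 1.748]
ft_force: [-0.7, -0.1, -0.4]
grip_width: 0.0406
grasp_force: 60.9
t: 15.0
tcp_pos: [0.5341, 0.1742, 0.0708]
orientation: [3.142, -0.0, 1.748]
ft_force: [-0.5, 0.1, -1.0]
grip_width: 0.0402
grasp_force: 60.9
t: 15.3
tcp_pos: [0.534, 0.1741, 0.0697]
orientation: [-3.141, 0.0, 1.748]
ft_force: [1.0, 0.2, -1.6]
grip_width: 0.0406
grasp_force: 60.9
```

```bash
python3 -m creep '[[[3,0,0,0.1,0],[3,0,0,0,0],[3,0,0,0,0]]]'
python3 -m creep '[[[3,0,0,0.1,0],[3,0,0,0,0],[3,0,0,0,0]]]'
python3 -m creep '[[[3,0,0,0.1,0],[3,0,0,0,0],[3,0,0,0,0]]]'
```

```text
t: 15.6
tcp_pos: [0.5341, 0.1742, 0.0693]
orientation: [3.141, 0.0, 1.748]
ft_force: [-2.3, 0.2, 7.0]
grip_width: 0.0409
grasp_force: 61.9
t: 15.9
tcp_pos: [0.5341, 0.1745, 0.069]
orientation: [3.14, 0.0, 1.748]
ft_force: [-3.1, -1.7, 16.8]
grip_width: 0.0407
grasp_force: 63.0
t: 16.2
tcp_pos: [0.5341, 0.1745, 0.0682]
orientation: [3.14, 0.0, 1.748]
ft_force: [-3.7, -2.5, 19.3]
grip_width: 0.0403
grasp_force: 63.7
```

```bash
python3 -m creep '[[[5,0,0,0,0],[6,0,0,0,0],[7,0,0,0,0],[7.5,0,0,0,0],[7.5,0,0,0,0],[7.5,0,0,-1,0],[7.5,0,0,-3,0],[7.5,0,0,-4,0],[8.5,0,0,-4,0],[8.5,0,0,0,-8],[8.5,0,0,0,-8],[8.5,0,0,0,-8],[8.5,0,0,0,-8],[8.5,0,0,0,-8],[8.5,0,0,0,0],[8.5,0,0,0,0]]]'
python3 -c "
from h import *
deltas(.591,-.042,.12,140)"
```

```text
t: 17.8
tcp_pos: [0.534, 0.1739, 0.1871]
orientation: [3.142, -0.0, 2.442]
ft_force: [0.0, -0.2, 0.2]
grip_width: 0.0847
grasp_force: 0.0
turn first x -18.24 y -12.88 z 6.71 cm | shift first x -18.27 y -12.85 z 6.71 cm | turn -0.1 q7 -0.06 t 17.8 tilt [ 3.142 -0.   ]
```

```bash
python3 -m creep '[[[8.5,-2.6,-1.85,0,0],[8.5,-2.6,-1.85,0,0],[8.5,-2.6,-1.85,0,0],[8.5,-2.6,-1.85,0,0],[8.5,-2.6,-1.85,0,0],[8.5,-2.6,-1.85,2,0],[8.5,-2.6,-1.75,2,0],[8.5,0,0,2,0],[8.5,0,0,0,0]]]'
python3 - <<'E'
from h import *
d=snap('top'); s=snap('scene')
for n,dd in(('top',d),('scene',s)):
    print(n)
    for nm,g,z in(('A',(.591,-.042),.036),('tower',(.534,.174),.05),('tower',(.534,.174),.065)):
        try: print(nm,measure(dd,g,z))
        except Exception as e: print(nm,'x')
a=d['pixels'][150:270,190:330]; b=s['pixels'][190:310,240:380]
cv2.imwrite('pics/c3.png',cv2.convertScaleAbs(cv2.resize(np.vstack([a,b]),None,fx=2.5,fy=2.5,interpolation=2),alpha=1.4))
deltas(.591,-.042,.052,140)
E
```

```text
t: 18.7
tcp_pos: [0.5902, -0.0423, 0.1247]
orientation: [-3.139, -0.003, 2.441]
ft_force: [-1.2, 0.9, -0.5]
grip_width: 0.0847
grasp_force: 0.0
top
A [581.8 -34.5 140.2  35.4  44.3]
tower [536.8 175.1 -79.3  53.4  40.5]
tower [533.9 173.  -79.3  52.9  40.1]
scene
A [591.2 -41.8 142.2  60.6  64.9]
tower [536.4 178.1 -82.2  71.8  63.9]
tower [536.6 181.  -85.2  70.   51.4]
turn first x -0.09 y -0.16 z 7.52 cm | shift first x -0.09 y -0.16 z 7.52 cm | turn 0.1 q7 0.26 t 18.8 tilt [ 3.142e+00 -1.000e-03]
```

View pics/c3.png

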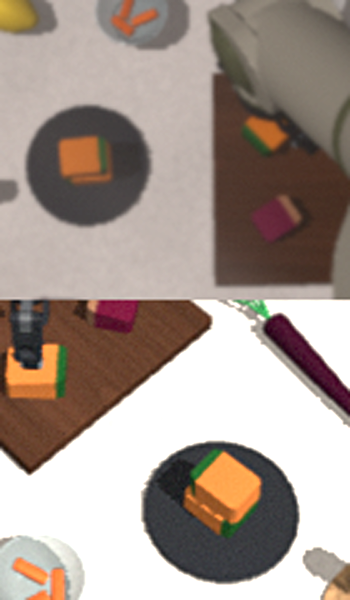

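The picture shows two chunks stacked straight, with peels on opposite ends, at (85,160) and (222,490) in the crop. A is free and under the gripper, so I grip it now.

```bash
python3 -m creep '[[[8.5,-0.1,-0.1,3,0],[8.5,0,0,2.2,0],[8.5,0,0,1.5,0],[8.5,0,0,0.7,0],[8.5,0,0,0,0],[3,0,0,0,0],[3,0,0,0,0],[3,0,0,0,0],[3,0,0,0,0],[3,0,0,0,0],[3,0,0,0,0],[3,0,0,0,0]]]'
python3 -m creep '[[[3,0,0,-1,0],[3,0,0,-3,0],[3,0,0,-4,0],[3,0,0,-5,0],[3,0,0,0,8],[3,0,0,0,8],[3,0,0,0,8],[3,0,0,0,8],[3,0,0,0,8],[3,0,0,0,0],[3,0,0,0,0]]]'
python3 -c "
from h import *
deltas(.534,.174,.10,100)"
```

```text
t: 20.0
tcp_pos: [0.592, -0.0426, 0.0538]
orientation: [3.141, 0.001, 2.446]
ft_force: [0.1, -0.1, 5.9]
grip_width: 0.0448
grasp_force: 61.7
t: 21.1
tcp_pos: [0.5915, -0.0424, 0.1833]
orientation: [3.141, 0.0, 1.752]
ft_force: [-0.0, -0.5, -1.3]
grip_width: 0.0445
grasp_force: 61.5
turn first x 22.31 y -1.90 z 8.33 cm | shift first x 22.32 y -1.75 z 8.33 cm | turn 0.4 q7 -0.22 t 21.1 tilt [3.141 0.   ]
```

```bash
python3 -m creep '[[[3,2,-0.2,0,0],[3,3,-0.3,0,0],[3,3,-0.3,0,0],[3,3,-0.3,0,0],[3,3,-0.3,0,0],[3,3,-0.3,0,0],[3,3,-0.1,0,0],[3,2.3,0,0,0],[3,0,0,2.5,0],[3,0,0,2.5,0],[3,0,0,1.5,0],[3,0,0,0,0],[3,0,0,0,0]]]'
python3 -c "
from h import *
deltas(.534,.174,.097,100)"
```

```text
t: 22.4
tcp_pos: [0.5345, 0.1739, 0.118]
orientation: [-3.141, -0.0, 1.75]
ft_force: [0.9, 0.1, -0.5]
grip_width: 0.0445
grasp_force: 61.5
turn first x 0.02 y -0.05 z 2.10 cm | shift first x 0.02 y -0.05 z 2.10 cm | turn 0.3 q7 -0.69 t 22.4 tilt [-3.141 -0.   ]
```

```bash
python3 -m creep '[[[3,0,0,0.8,0],[3,0,0,0.6,0],[3,0,0,0.3,0],[3,0,0,0.2,0],[3,0,0,0,0],[3,0,0,0,0]]]'
python3 -m creep '[[[3,0,0,0.1,0],[3,0,0,0,0],[3,0,0,0,0]]]'
python3 -m creep '[[[3,0,0,0.1,0],[3,0,0,0,0],[3,0,0,0,0]]]'
```

```text
t: 23.0
tcp_pos: [0.5346, 0.1739, 0.0988]
orientation: [3.142, -0.0, 1.748]
ft_force: [0.2, -0.8, -1.0]
grip_width: 0.045
grasp_force: 61.5
t: 23.3
tcp_pos: [0.5346, 0.1738, 0.0978]
orientation: [3.142, 0.0, 1.748]
ft_force: [-0.5, 0.4, -0.9]
grip_width: 0.0443
grasp_force: 61.5
t: 23.6
tcp_pos: [0.5347, 0.1739, 0.0971]
orientation: [3.141, 0.0, 1.748]
ft_force: [-0.8, -0.1, 5.7]
grip_width: 0.0446
grasp_force: 62.1
```

```bash
python3 -m creep '[[[5,0,0,0,0],[6,0,0,0,0],[7,0,0,0,0],[7.5,0,0,0,0],[7.5,0,0,0,0],[7.5,0,0,-1,0],[7.5,0,0,-3,0],[7.5,0,0,-4,0],[8.5,0,0,-4,0],[8.5,0,0,0,-7.6],[8.5,0,0,0,-7.6],[8.5,0,0,0,-7.6],[8.5,0,0,0,-7.6],[8.5,0,0,0,0],[8.5,0,0,0,0]]]'
python3 -c "
from h import *
deltas(.5085,-.267,.12,130.5)"
```

```text
t: 25.1
tcp_pos: [0.5345, 0.1736, 0.2171]
orientation: [3.141, -0.0, 2.274]
ft_force: [0.1, 0.4, 0.1]
grip_width: 0.085
grasp_force: 0.0
turn first x -31.82 y -30.59 z 9.71 cm | shift first x -31.92 y -30.49 z 9.71 cm | turn -0.2 q7 -0.16 t 25.1 tilt [ 3.141 -0.   ]
```

```bash
python3 -m creep '[[[8.5,-2.2,-2.1,0,0],[8.5,-2.7,-2.58,0,0],[8.5,-2.7,-2.58,0,0],[8.5,-2.7,-2.58,0,0],[8.5,-2.7,-2.58,0,0],[8.5,-2.7,-2.58,0,0],[8.5,-2.7,-2.58,0,0],[8.5,-2.7,-2.58,0,0],[8.5,-2.7,-2.58,0,0],[8.5,-2.7,-2.58,0,0],[8.5,-2.7,-2.58,2,0],[8.5,-2.7,-2.58,3,0],[8.5,0,0,3,0],[8.5,0,0,1.5,0],[8.5,0,0,0,0]]]'
python3 - <<'E'
from h import *
d=snap('top'); s=snap('scene')
for n,dd in(('top',d),('scene',s)):
    print(n)
    for nm,g,z in(('D',(.51,-.267),.036),('beet',G['beet'],.036),('tower',(.534,.174),.078),('tower',(.534,.174),.093)):
        try: print(nm,measure(dd,g,z))
        except Exception as e: print(nm,'x')
a=d['pixels'][150:270,190:330]; b=s['pixels'][120:290,200:360]
b=cv2.resize(b,None,fx=3,fy=3,interpolation=2)
cv2.imwrite('pics/c4.png',cv2.convertScaleAbs(b,alpha=1.2))
deltas(.5085,-.267,.053,130.5)
E
```

```text
t: 26.6
tcp_pos: [0.5097, -0.2655, 0.1203]
orientation: [-3.141, -0.003, 2.278]
ft_force: [-0.2, -0.0, 0.8]
grip_width: 0.0849
grasp_force: 0.0
top
D [ 502.2 -259.1  131.4   40.7   40.7]
beet [477.7 -54.1   nan  43.3  40.3]
tower [536.7 176.7  99.4  57.5  44.7]
tower [533.8 174.6  99.4  57.   44.3]
scene
D [ 508.3 -266.5  131.8   67.5   68. ]
beet [482.  -56.6 -51.6  52.2  57.6]
tower [531.3 178.   99.3  69.8  59.3]
tower [534.8 181.7  90.2  68.8  56.8]
turn first x 0.05 y -0.30 z 6.96 cm | shift first x 0.05 y -0.30 z 6.96 cm | turn 0.1 q7 0.52 t 26.7 tilt [3.141 0.   ]h.py:44: RuntimeWarning: Mean of empty slice.
  cen=lambda q:plane(d,np.nonzero(q)[1].mean()/S,np.nonzero(q)[0].mean()/S,z)[:2]
  ret = ret.dtype.type(ret / rcount)
```

View pics/c4.png

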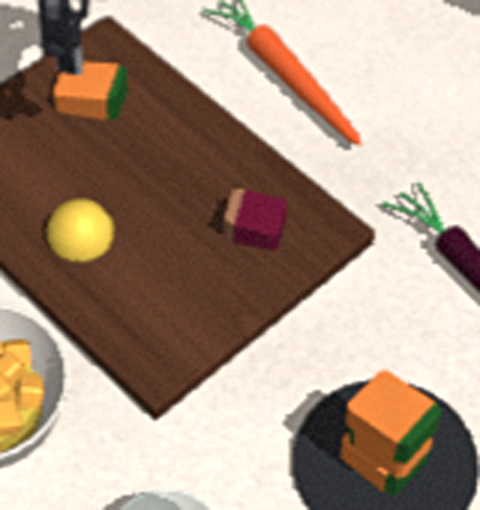

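The tower of three stands straight at (395,430) in the crop. D is free under the gripper, so I grip it.

```bash
python3 -m creep '[[[8.5,0,-0.2,3,0],[8.5,0,0,2,0],[8.5,0,0,1.3,0],[8.5,0,0,0.6,0],[8.5,0,0,0,0],[3,0,0,0,0],[3,0,0,0,0],[3,0,0,0,0],[3,0,0,0,0],[3,0,0,0,0],[3,0,0,0,0],[3,0,0,0,0]]]'
python3 -m creep '[[[3,0,0,-1,0],[3,0,0,-3,0],[3,0,0,-4,0],[3,0,0,-5,0],[3,0,0,-3,0],[3,0,0,0,0]]]'
python3 -c "
from h import *
deltas(.534,.174,.127,280)"
```

```text
t: 27.9
tcp_pos: [0.5092, -0.2683, 0.0537]
orientation: [3.141, 0.001, 2.278]
ft_force: [-0.8, 0.5, 6.9]
grip_width: 0.0427
grasp_force: 60.7
t: 28.5
tcp_pos: [0.5105, -0.2685, 0.2177]
orientation: [3.139, 0.007, 2.278]
ft_force: [-0.8, 0.2, -0.7]
grip_width: 0.0425
grasp_force: 61.3
turn first x -43.17 y -10.00 z 9.07 cm | shift first x 32.11 y 30.54 z 9.07 cm | turn -149.5 q7 0.63 t 28.5 tilt [3.139 0.007]
```

```bash
python3 -m creep '[[[3,1.5,1.4,0,0],[3,2.5,2.4,0,0],[3,2.8,2.65,0,0],[3,2.8,2.65,0,0],[3,2.8,2.65,0,0],[3,2.8,2.65,0,0],[3,2.8,2.65,0,0],[3,2.8,2.65,0,0],[3,2.8,2.65,0,0],[3,2.8,2.65,0,0],[3,2.8,2.65,0,0],[3,2.5,2.4,0,0],[3,0.4,0.5,0,0],[3,0,0,0,0]]]'
python3 -m creep '[[[3,0,0,0,-4],[3,0,0,0,-8.5],[3,0,0,0,-8.5],[3,0,0,0,-8.5],[3,0,0,0,-8.5],[3,0,0,0,-8.5],[3,0,0,0,-8.5],[3,0,0,0,-8.5],[3,0,0,0,-8.5],[3,0,0,0,-8.5],[3,0,0,0,-8.5],[3,0,0,0,-8.5],[3,0,0,0,-8.5],[3,0,0,0,-8.5],[3,0,0,0,-8.5],[3,0,0,0,-8.5],[3,0,0,0,-8.5],[3,0,0,0,-8.5],[3,0,0,0,-1],[3,0,0,0,0]]]'
python3 -c "
from h import *
deltas(.534,.174,.128,280)"
```

```text
t: 29.9
tcp_pos: [0.5317, 0.1757, 0.2124]
orientation: [-3.141, -0.001, 2.281]
ft_force: [0.3, -0.4, -0.8]
grip_width: 0.0428
grasp_force: 61.2
t: 31.9
tcp_pos: [0.5323, 0.1729, 0.2123]
orientation: [3.141, -0.001, -1.4]
ft_force: [-0.6, 0.6, -0.7]
grip_width: 0.0425
grasp_force: 61.3
turn first x -0.08 y -0.19 z 8.43 cm | shift first x -0.08 y -0.19 z 8.43 cm | turn -360.2 q7 2.02 t 31.9 tilt [ 3.141e+00 -1.000e-03]
```

```bash
python3 -m creep '[[[3,-0.1,-0.2,2,0],[3,0,0,2.5,0],[3,0,0,2,0],[3,0,0,1,0],[3,0,0,0.6,0],[3,0,0,0.1,0],[3,0,0,0,0],[3,0,0,0,0]]]'
python3 -m creep '[[[3,0,0,0.1,0],[3,0,0,0,0],[3,0,0,0,0]]]'
python3 -m creep '[[[3,0,0,0.1,0],[3,0,0,0,0],[3,0,0,0,0]]]'
```

```text
t: 32.7
tcp_pos: [0.5344, 0.176, 0.1315]
orientation: [-3.141, 0.0, -1.396]
ft_force: [-1.1, -0.6, -1.2]
grip_width: 0.0427
grasp_force: 61.3
t: 33.0
tcp_pos: [0.5341, 0.1758, 0.1299]
orientation: [-3.141, -0.0, -1.396]
ft_force: [-0.1, -0.1, -1.6]
grip_width: 0.0425
grasp_force: 61.3
t: 33.3
tcp_pos: [0.534, 0.1758, 0.1287]
orientation: [3.141, 0.0, -1.395]
ft_force: [-0.0, 0.3, -0.7]
grip_width: 0.0426
grasp_force: 61.3
```

```bash
python3 -m creep '[[[3,0.15,0,0.1,0],[3,0,0,0,0],[3,0,0,0,0]]]'
python3 -m creep '[[[3,0,0,0.1,0],[3,0,0,0,0],[3,0,0,0,0]]]'
```

```text
t: 33.6
tcp_pos: [0.5344, 0.1743, 0.1277]
orientation: [3.142, -0.0, -1.396]
ft_force: [-0.3, -0.5, 0.3]
grip_width: 0.0424
grasp_force: 61.4
t: 33.9
tcp_pos: [0.5344, 0.1749, 0.1273]
orientation: [-3.141, 0.001, -1.395]
ft_force: [-0.9, 0.2, 5.9]
grip_width: 0.0428
grasp_force: 62.0
```

```bash
python3 -m creep '[[[5,0,0,0,0],[6,0,0,0,0],[7,0,0,0,0],[7.5,0,0,0,0],[7.5,0,0,0,0],[7.5,0,0,-1,0],[7.5,0,0,-3,0],[7.5,0,0,-4,0],[8.5,0,0,-4,0],[8.5,0,0,0,0]]]'
python3 -m creep '[[[8.5,0,0,0,8.4],[8.5,0,0,0,8.4],[8.5,0,0,0,8.4],[8.5,0,0,0,8.4],[8.5,0,0,0,8.4],[8.5,0,0,0,8.4],[8.5,0,0,0,8.4],[8.5,0,0,0,8.4],[8.5,0,0,0,8.4],[8.5,0,0,0,8.4],[8.5,0,0,0,8.4],[8.5,0,0,0,8.4],[8.5,0,0,0,8.4],[8.5,0,0,0,8.4],[8.5,0,0,0,8.4],[8.5,0,0,0,8.4],[8.5,0,0,0,8.4],[8.5,0,0,0,8.2],[8.5,0,0,0,0]]]'
python3 - <<'E'
from h import *
s=snap('scene')
print(measure(s,G['beet'],.036))
deltas(.479,-.055,.12,129)
E
```

```text
t: 34.9
tcp_pos: [0.5355, 0.1766, 0.2525]
orientation: [-3.134, 0.002, -1.395]
ft_force: [-0.1, -0.2, 0.2]
grip_width: 0.0851
grasp_force: 0.0
t: 36.8
tcp_pos: [0.534, 0.1747, 0.247]
orientation: [3.142, 0.0, 2.251]
ft_force: [0.9, 0.1, -0.1]
grip_width: 0.0847
grasp_force: 0.0
[482.1 -56.5 -50.5  52.1  58.3]
turn first x -14.38 y -18.73 z 12.70 cm | shift first x -14.30 y -18.79 z 12.70 cm | turn 0.3 q7 -0.07 t 36.85 tilt [-3.142  0.   ]
```

```bash
python3 -m creep '[[[8.5,-1.5,-1.9,0,0],[8.5,-2.2,-2.9,0,0],[8.5,-2.2,-2.9,0,0],[8.5,-2.2,-2.9,0,0],[8.5,-2.2,-2.9,0,0],[8.5,-2.2,-2.9,2,0],[8.5,-2.0,-2.4,3,0],[8.5,0,0,3,0],[8.5,0,0,3,0],[8.5,0,0,1.5,0],[8.5,0,0,0,0],[8.5,0,0,0,0]]]'
python3 - <<'E'
from h import *
d=snap('top'); s=snap('scene')
for n,dd in(('top',d),('scene',s)):
    for nm,g,z in(('tower',(.534,.174),.105),('tower',(.534,.174),.12)):
        try: print(nm,measure(dd,g,z))
        except Exception as e: print(nm,'x')
b=s['pixels'][120:290,200:360]
cv2.imwrite('pics/c5.png',cv2.convertScaleAbs(cv2.resize(b,None,fx=3,fy=3,interpolation=2),alpha=1.2))
deltas(.480,-.0565,.053,129)
E
```

```text
t: 38.05
tcp_pos: [0.4797, -0.0564, 0.1219]
orientation: [-3.141, -0.001, 2.255]
ft_force: [-0.9, 0.0, 0.0]
grip_width: 0.085
grasp_force: 0.0
tower [536.8 173.  -82.9  60.1  42.8]
tower [533.8 170.9 -82.9  59.5  42.4]
tower [536.3 176.7 -83.6  76.1  60.7]
tower [539.9 178.6 -80.   68.1  52.3]
turn first x 0.02 y -0.01 z 6.97 cm | shift first x 0.02 y -0.01 z 6.97 cm | turn 0.1 q7 0.17 t 38.15 tilt [3.14e+00 1.00e-03]
```

View pics/c5.png

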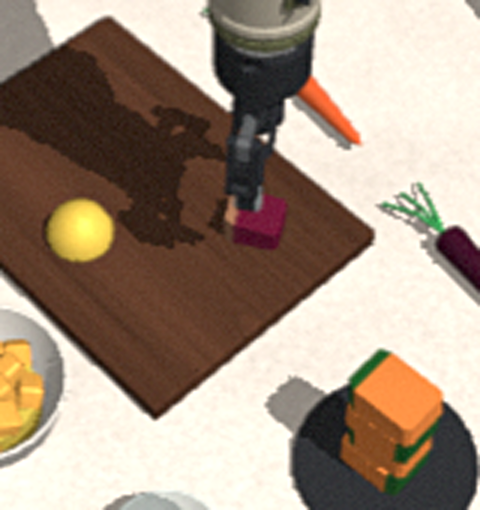

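The tower of four is straight and level at (395,420) in the crop, and the gripper is over the beet. Next I grip it.

```bash
python3 -m creep '[[[8.5,0,0,3,0],[8.5,0,0,2,0],[8.5,0,0,1.3,0],[8.5,0,0,0.7,0],[8.5,0,0,0,0],[3,0,0,0,0],[3,0,0,0,0],[3,0,0,0,0],[3,0,0,0,0],[3,0,0,0,0],[3,0,0,0,0],[3,0,0,0,0]]]'
python3 -m creep '[[[3,0,0,-1,0],[3,0,0,-3,0],[3,0,0,-5,0],[3,0,0,-5,0],[3,0,0,-3,0],[3,0,0,-2,0],[3,0,0,0,7.3],[3,0,0,0,7.3],[3,0,0,0,7.3],[3,0,0,0,7.3],[3,0,0,0,0],[3,0,0,0,0]]]'
python3 -c "
from h import *
deltas(.534,.174,.152,100)"
```

```text
t: 39.35
tcp_pos: [0.4799, -0.0569, 0.0526]
orientation: [3.141, 0.001, 2.252]
ft_force: [-1.0, 0.6, 7.5]
grip_width: 0.0388
grasp_force: 59.7
t: 40.55
tcp_pos: [0.4794, -0.0566, 0.2422]
orientation: [3.142, 0.0, 1.747]
ft_force: [-0.6, -0.0, -1.0]
grip_width: 0.0386
grasp_force: 60.8
turn first x 21.76 y 9.38 z 9.02 cm | shift first x 21.75 y 9.41 z 9.02 cm | turn 0.1 q7 -0.09 t 40.55 tilt [3.142 0.   ]
```

```bash
python3 -m creep '[[[3,1.5,0.6,0,0],[3,2.5,1.1,0,0],[3,2.9,1.25,0,0],[3,2.9,1.25,0,0],[3,2.9,1.25,0,0],[3,2.9,1.25,0,0],[3,2.9,1.25,0,0],[3,2.2,1.0,0,0],[3,1.05,0.45,1,0],[3,0,0,2.5,0],[3,0,0,2.5,0],[3,0,0,1,0],[3,0,0,0,0],[3,0,0,0,0]]]'
python3 -c "
from h import *
deltas(.534,.174,.151,100)"
```

```text
t: 41.95
tcp_pos: [0.5352, 0.1734, 0.1721]
orientation: [-3.142, 0.0, 1.743]
ft_force: [-0.6, 0.6, -1.0]
grip_width: 0.0389
grasp_force: 60.9
turn first x 0.08 y -0.11 z 2.11 cm | shift first x 0.08 y -0.11 z 2.11 cm | turn -0.1 q7 -0.59 t 41.95 tilt [-3.142  0.   ]
```

```bash
python3 -m creep '[[[3,0.1,-0.1,0.9,0],[3,0,0,0.7,0],[3,0,0,0.3,0],[3,0,0,0.2,0],[3,0,0,0,0],[3,0,0,0,0]]]'
python3 -m creep '[[[3,0,0,0.1,0],[3,0,0,0,0],[3,0,0,0,0]]]'
python3 -m creep '[[[3,0,0,0.1,0],[3,0,0,0,0],[3,0,0,0,0]]]'
```

```text
t: 42.55
tcp_pos: [0.534, 0.1746, 0.1508]
orientation: [3.141, -0.0, 1.743]
ft_force: [0.0, -0.9, 0.4]
grip_width: 0.0386
grasp_force: 60.9
t: 42.85
tcp_pos: [0.5339, 0.1745, 0.1498]
orientation: [3.141, -0.0, 1.743]
ft_force: [-0.3, 0.5, -0.9]
grip_width: 0.0384
grasp_force: 60.9
t: 43.15
tcp_pos: [0.534, 0.1746, 0.1494]
orientation: [3.141, 0.0, 1.743]
ft_force: [-1.2, -0.9, 8.1]
grip_width: 0.0389
grasp_force: 61.9
```

```bash
python3 -m creep '[[[4.5,0,0,0,0],[5.5,0,0,0,0],[6.5,0,0,0,0],[7.5,0,0,0,0],[7.5,0,0,0,0],[7.5,0,0,-1,0],[7.5,0,0,-3,0],[7.5,0,0,-4,0],[8.5,0,0,-4,0],[8.5,-4,0,-2,0],[8.5,-4,0,0,0],[8.5,-4,0,0,0],[8.5,-4,0,0,0],[8.5,-4,0,0,0],[8.5,0,0,0,0],[8.5,0,0,0,0]]]'
python3 - <<'E'
from h import *
d=snap('top'); s=snap('scene')
for dd in(d,s): print(measure(dd,(.534,.174),.131))
a=d['pixels'][150:270,120:330]; b=s['pixels'][200:380,270:480]
cv2.imwrite('pics/c6.png',cv2.convertScaleAbs(cv2.resize(np.vstack([a,b]),None,fx=2,fy=2,interpolation=2),alpha=1.3))
# thermo: yellow stem top
for dd,n in((d,'top'),(s,'scene')):
    h,sa,v=cv2.split(cv2.cvtColor(dd['pixels'],cv2.COLOR_BGR2HSV))
    for k in comps((h>=20)&(h<=34)&(sa>150)&(v>60),8):
        y,x=np.nonzero(k); print(n,len(x),x.mean().round(1),y.mean().round(1),x.min(),x.max(),y.min(),y.max(),plane(dd,x.mean(),y.mean(),.12)[:2])
E
```

```text
t: 44.75
tcp_pos: [0.568, -0.0234, 0.2893]
orientation: [3.141, -0.0, 1.74]
ft_force: [-0.1, 0.8, 0.2]
grip_width: 0.0853
grasp_force: 0.0
[535.6 178.7   nan  42.2  34.7]
[ 524.4  168.6 -161.1   77.1   84.3]
top 11 152.7 97.2 150 155 96 98 [0.85604701 0.4141308 ]
top 279 191.4 153.2 180 203 145 161 [0.68889949 0.27503935]
top 123 335.9 197.3 330 341 190 206 [ 0.59011408 -0.15107152]
top 74 156.4 223.5 152 161 219 228 [0.47463538 0.35127875]
scene 368 226.2 196.5 215 237 186 206 [ 0.63736571 -0.08479714]
scene 16 187.9 249.9 186 192 248 252 [ 0.78588138 -0.01730607]
scene 12 176.4 254.4 175 178 252 257 [ 0.81182721 -0.02323441]
scene 88 206.7 262.2 198 213 256 269 [0.76980091 0.03331642]
scene 62 185.3 267.1 179 191 263 271 [0.81290934 0.01506121]
scene 383 405.2 299.7 394 416 285 314 [0.49470891 0.35741339]
scene 751 301.0 356.0 288 314 337 375 [0.73843357 0.31483849]h.py:44: RuntimeWarning: Mean of empty slice.
  cen=lambda q:plane(d,np.nonzero(q)[1].mean()/S,np.nonzero(q)[0].mean()/S,z)[:2]
  ret = ret.dtype.type(ret / rcount)
```

View pics/c6.png

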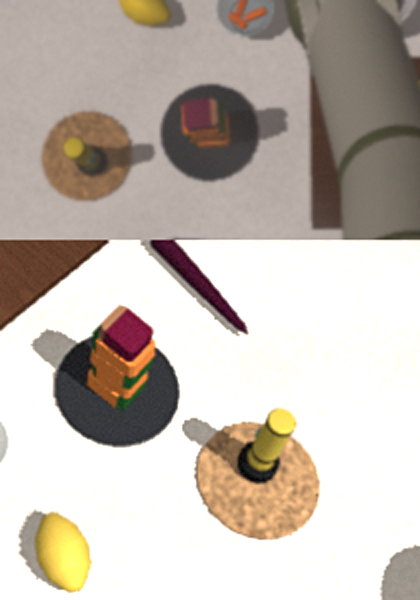

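The five-piece tower stands straight with the beet on top, at (205,118) and (122,345) in the crop. The thermometer is upright on the coaster. Now to locate its axis.

```bash
cat >> h.py <<'E'
def thermo(d,s,box=(380,270,440,345)):
    print('top cap',plane(d,156.4,223.5,.125)[:2])
    h,sa,v=cv2.split(cv2.cvtColor(s['pixels'],cv2.COLOR_BGR2HSV)); m=np.zeros(h.shape,bool); m[box[1]:box[3],box[0]:box[2]]=1
    k=max(comps((h>=20)&(h<=34)&(sa>150)&(v>60)&m,8),key=lambda q:q.sum()); y,x=np.nonzero(k); 
    print('scene stem',plane(s,x.mean(),y.mean(),.0735)[:2])
    k=max(comps((v<60)&m,8),key=lambda q:q.sum()); y,x=np.nonzero(k); print('scene foot',x.mean(),y.mean(),plane(s,x.mean(),y.mean(),.014)[:2])
E
python3 - <<'E'
from h import *
d=snap('top'); s=snap('scene'); thermo(d,s)
deltas(.474,.353,.30,100)
E
```

```text
top cap [0.47384008 0.34989241]
scene stem [0.47135598 0.35009771]
scene foot 396.35714285714283 313.1547619047619 [0.48169324 0.35134543]
turn first x 38.46 y -2.76 z -1.09 cm | shift first x 38.46 y -2.77 z -1.09 cm | turn -0.0 q7 -0.12 t 44.95 tilt [ 3.141 -0.   ]
```

```bash
python3 -m creep '[[[8.5,2,-0.1,0,0],[8.5,3.5,-0.3,0,0],[8.5,3.5,-0.3,0,0],[8.5,3.5,-0.3,0,0],[8.5,3.5,-0.3,0,0],[8.5,3.5,-0.3,0,0],[8.5,3.5,-0.3,0,0],[8.5,3.5,-0.3,0,0],[8.5,3.5,-0.3,0,0],[8.5,3.5,-0.3,0,0],[8.5,3,-0.1,0,0],[8.5,1.5,0,0,0],[8.5,0,0,2,0],[8.5,0,0,4,0],[8.5,0,0,4,0],[8.5,0,0,0,0],[8.5,0,0,0,0]]]'
python3 -c "
from h import *
s=snap('scene')
cv2.imwrite('pics/c7.png',cv2.resize(s['pixels'][200:380,270:480],None,fx=3,fy=3,interpolation=2))
deltas(.474,.350,.1,100)"
```

```text
t: 46.65
tcp_pos: [0.4744, 0.3469, 0.1891]
orientation: [-3.14, 0.001, 1.743]
ft_force: [1.2, 0.6, 1.6]
grip_width: 0.0849
grasp_force: 0.0
turn first x 0.27 y -0.05 z 9.02 cm | shift first x 0.27 y -0.05 z 9.02 cm | turn -0.1 q7 -0.90 t 46.7 tilt [ 3.141e+00 -1.000e-03]
```

View pics/c7.png

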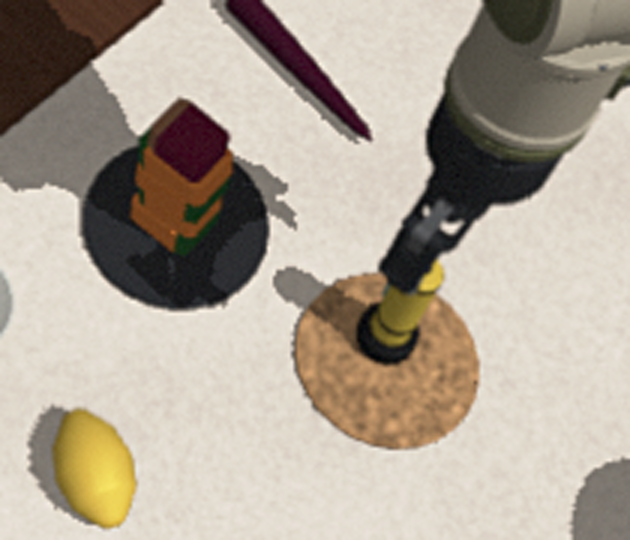

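The tower is fine at (180,180) in the crop, and the fingers are directly above the thermometer's stem at (410,290). I descend and grip.

```bash
python3 -m creep '[[[8.5,0.3,0,2,0],[8.5,0,0,3,0],[8.5,0,0,2.5,0],[8.5,0,0,1.4,0],[8.5,0,0,0,0],[6,0,0,0,0],[5,0,0,0,0],[4,0,0,0,0],[3,0,0,0,0],[2,0,0,0,0],[2,0,0,0,0],[2,0,0,0,0],[2,0,0,0,0],[2,0,0,0,0]]]'
```

```text
t: 48.1
tcp_pos: [0.4743, 0.35, 0.1007]
orientation: [3.141, -0.0, 1.743]
ft_force: [-1.2, -0.6, 7.2]
grip_width: 0.0285
grasp_force: 58.6
```

```bash
python3 -m creep '[[[2,0,0,-1,0],[2,0,0,-2,0],[2,0,0,-4,0],[2,0,0,-4,0],[2,0,0,-4,0],[2,0,0,-4,0],[2,0,0,-2,0],[2,0,0,-1,0],[2,0,0,0,0],[2,0,0,0,0]]]'
python3 - <<'E'
from h import *
s=snap('scene','c8f.png'); d=snap('top')
t=bot.read_state()['tcp_pos']; print(t, proj(s,[t[0],t[1],t[2]-.0957]), proj(s,[.534,.1745,.1185]))
cv2.imwrite('pics/c8.png',cv2.resize(s['pixels'][170:350,270:480],None,fx=3,fy=3,interpolation=2))
print('beet',measure(s,(.534,.174),.131)[:3])
deltas(.534,.1748,.2987,100)
E
```

```text
t: 49.1
tcp_pos: [0.4736, 0.3492, 0.3187]
orientation: [-3.14, 0.001, 1.743]
ft_force: [-0.2, -0.2, -1.1]
grip_width: 0.0289
grasp_force: 59.4
[0.47356966 0.34927083 0.31816308] [[422.18384603 268.67972995]] [[332.02836392 249.17343777]]
beet [ 524.4  168.8 -163.2]
turn first x -18.23 y 2.92 z 1.95 cm | shift first x -18.22 y 2.97 z 1.95 cm | turn -0.1 q7 -0.81 t 49.2 tilt [-3.139e+00  1.000e-03]
```

View pics/c8.png

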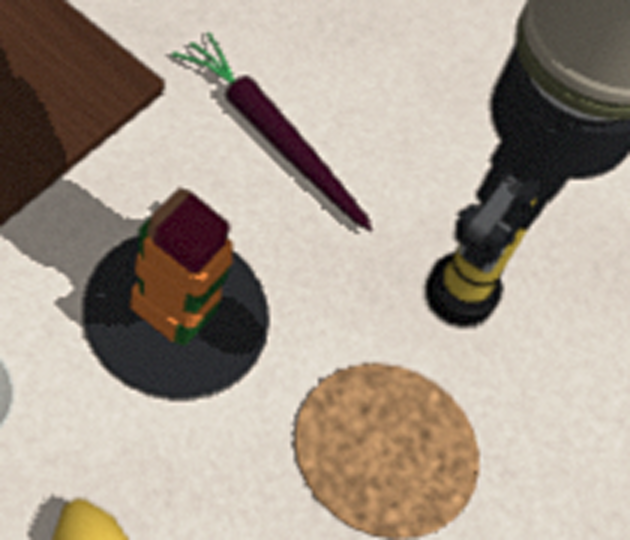

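The thermometer is held upright with its foot at (463,290) in the crop, and the tower is intact. Before moving over, I check the beet's image position.

Run:
```python
from h import *
s=snap('scene'); d=snap('top')
for z in(.1185,.131,.143): print(z,proj(s,[.534,.1745,z]),proj(d,[.534,.1745,z]))
S=4
for n,dd,g in(('scene',s,(332,245)),('top',d,(220,209))):
    big=cv2.resize(dd['pixels'],None,fx=S,fy=S,interpolation=2); h,sa,v=[q.astype(int) for q in cv2.split(cv2.cvtColor(big,cv2.COLOR_BGR2HSV))]
    m=(h>=140)&(h<=178)&(sa>70); 
    for k in comps(m,100):
        y,x=np.nonzero(k)
        if np.hypot(x.mean()/S-g[0],y.mean()/S-g[1])<15: print(n,len(x)/16,x.mean()/S,y.mean()/S,x.min()/S,x.max()/S,y.min()/S,y.max()/S)
```

```text
0.1185 [[332.02836392 249.17343777]] [[220.07991493 207.91863533]]
0.131 [[332.61226338 246.36071742]] [[219.52231851 207.00646637]]
0.143 [[333.18386311 243.60608033]] [[218.97870494 206.11704491]]
scene 382.0 333.95979221204186 247.85974312827224 321.5 346.0 234.75 260.5
top 139.4375 218.89813984760198 207.19296279695203 212.5 225.0 200.0 214.5
```

```bash
python3 -m creep '[[[2,-1,0.15,0,0],[2,-2,0.35,0,0],[2,-2.5,0.4,0,0],[2,-2.5,0.4,0,0],[2,-2.5,0.4,0,0],[2,-2.5,0.4,0,0],[2,-2.5,0.4,0,0],[2,-1.7,0.3,0,0],[2,-1,0.15,0,0],[2,0,0,0,0],[2,0,0,0,0],[2,0,0,0,0]]]'
python3 - <<'E'
from h import *
s=snap('scene')
t=bot.read_state()['tcp_pos']; print((proj(s,[t[0],t[1],t[2]-.0957])-[270,130])*3,(proj(s,[t[0],t[1],t[2]-.0857])-[270,130])*3)
cv2.imwrite('pics/c9.png',cv2.resize(s['pixels'][130:310,270:480],None,fx=3,fy=3,interpolation=2))
deltas(.534,.1748,.2987,100)
E
```

```text
t: 50.5
tcp_pos: [0.5338, 0.1767, 0.3198]
orientation: [-3.142, -0.001, 1.744]
ft_force: [0.0, 0.5, -2.3]
grip_width: 0.0288
grasp_force: 59.4
[[204.44521992 282.48143747]] [[206.13301771 274.44012449]]
turn first x -0.19 y -0.02 z 2.11 cm | shift first x -0.19 y -0.02 z 2.11 cm | turn -0.1 q7 -0.47 t 50.55 tilt [ 3.142 -0.   ]
```

View pics/c9.png

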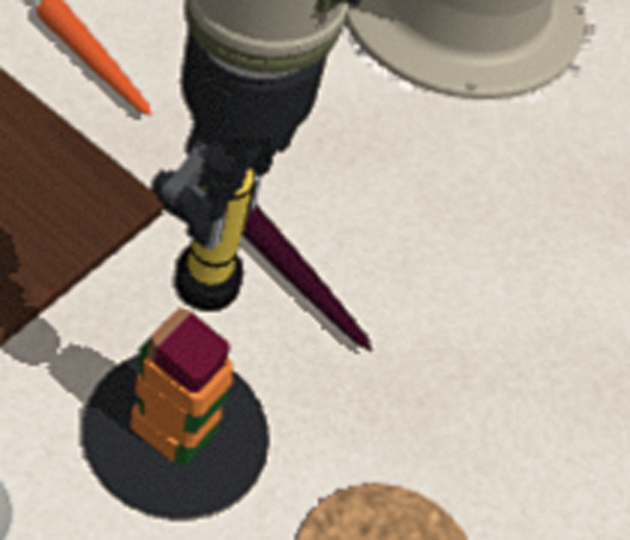

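The foot at (208,280) in the crop matches the prediction of (204,282) to about 2 mm. I lower it and hold for over two seconds.

```bash
python3 -m creep '[[[2,-0.2,0,0.8,0],[2,0,0,0.8,0],[2,0,0,0.4,0],[2,0,0,0.1,0],[2,0,0,0,0],[2,0,0,0,0],[2,0,0,0,0],[2,0,0,0,0],[2,0,0,0,0],[2,0,0,0,0],[2,0,0,0,0],[2,0,0,0,0],[2,0,0,0,0],[2,0,0,0,0],[2,0,0,0,0],[2,0,0,0,0],[2,0,0,0,0],[2,0,0,0,0],[2,0,0,0,0],[2,0,0,0,0]]]'
python3 -m creep '[[[2,0,0,0,0],[2,0,0,0,0],[2,0,0,0,0],[2,0,0,0,0],[2,0,0,0,0],[2,0,0,0,0],[2,0,0,0,0],[2,0,0,0,0],[2,0,0,0,0],[2,0,0,0,0]]]'
python3 -c "
from h import *
deltas(.482,.359,.2987,100)"
```

```text
t: 52.55
tcp_pos: [0.5346, 0.1736, 0.2987]
orientation: [-3.142, 0.0, 1.743]
ft_force: [0.4, 0.5, -1.4]
grip_width: 0.0286
grasp_force: 59.4
t: 53.55
tcp_pos: [0.5346, 0.1736, 0.2988]
orientation: [-3.142, 0.0, 1.743]
ft_force: [-0.2, 0.3, -1.7]
grip_width: 0.029
grasp_force: 59.4
turn first x 19.17 y -1.96 z 0.01 cm | shift first x 19.17 y -2.01 z 0.01 cm | turn -0.2 q7 -0.48 t 53.55 tilt [-3.142  0.   ]
```

```bash
python3 -m creep '[[[2,0,0,-1,0],[2,1,-0.1,-1,0],[2,2,-0.2,0,0],[2,3,-0.3,0,0],[2,3,-0.3,0,0],[2,3,-0.3,0,0],[2,3,-0.3,0,0],[2,2.2,-0.3,0,0],[2,1.5,-0.1,0,0],[2,0.5,-0.1,0,0],[2,0,0,2,0],[2,0,0,3,0],[2,0,0,4,0],[2,0,0,4,0],[2,0,0,4,0],[2,0,0,2,0],[2,0,0,1,0],[2,0,0,0,0],[2,0,0,0,0]]]'
python3 -c "
from h import *
deltas(.482,.359,.1007,100)"
```

```text
t: 55.45
tcp_pos: [0.4827, 0.3595, 0.1198]
orientation: [3.14, -0.001, 1.742]
ft_force: [0.4, 1.0, -0.8]
grip_width: 0.0285
grasp_force: 59.5
turn first x -0.04 y -0.08 z 1.91 cm | shift first x -0.04 y -0.08 z 1.91 cm | turn -0.2 q7 -0.98 t 55.45 tilt [ 3.14e+00 -1.00e-03]
```

```bash
python3 -m creep '[[[2,0,0,0.8,0],[2,0,0,0.6,0],[2,0,0,0.3,0],[2,0,0,0.1,0],[2,0,0,0,0],[2,0,0,0,0]]]'
python3 -m creep '[[[2,0,0,0.1,0],[2,0,0,0,0],[2,0,0,0,0]]]'
python3 -m creep '[[[2,0,0,0.1,0],[2,0,0,0,0],[2,0,0,0,0]]]'
```

```text
t: 56.05
tcp_pos: [0.482, 0.3594, 0.1009]
orientation: [3.141, -0.0, 1.743]
ft_force: [-0.7, 0.8, -1.5]
grip_width: 0.0287
grasp_force: 59.9
t: 56.35
tcp_pos: [0.4821, 0.3595, 0.1007]
orientation: [3.141, -0.0, 1.743]
ft_force: [-1.4, -3.2, 9.3]
grip_width: 0.0286
grasp_force: 60.8
t: 56.65
tcp_pos: [0.4821, 0.3595, 0.1007]
orientation: [3.14, -0.0, 1.743]
ft_force: [-2.9, -4.0, 19.9]
grip_width: 0.0285
grasp_force: 61.9
```

Contact, so I release and withdraw upward.

```bash
python3 -m creep '[[[2,0,0,-0.1,0],[4,0,0,0,0],[5,0,0,0,0],[6,0,0,0,0],[8,0,0,0,0],[8,0,0,0,0],[8,0,0,-1,0],[8,0,0,-3,0],[8,0,0,-4,0],[8,0,0,-4,0],[8,0,0,-4,0],[8,0,0,-4,0],[8,0,0,0,0],[8,0,0,0,0],[8,0,0,0,0]]]'
python3 - <<'E'
from h import *
s=snap('scene')
cv2.imwrite('pics/c10.png',cv2.resize(s['pixels'][170:350,270:480],None,fx=3,fy=3,interpolation=2))
E
```

```text
t: 58.15
tcp_pos: [0.4816, 0.3587, 0.2991]
orientation: [-3.14, 0.001, 1.743]
ft_force: [-0.4, 0.8, 0.6]
grip_width: 0.0799
grasp_force: 0.0
```

View pics/c10.png

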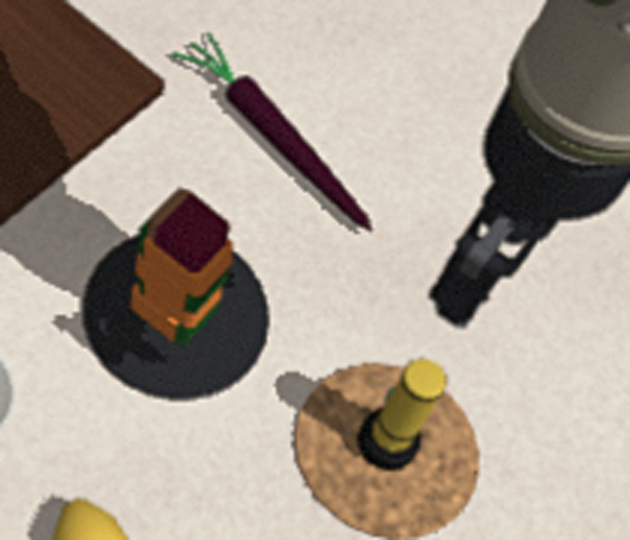

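The thermometer stands upright near the middle of the coaster at (390,437), the tower is intact at (185,260), and the gripper is clear.

```bash
python3 -c "
from station import bot
print(bot.job_done())"
```

```text
the job is handed in; nothing more can be done
None
```

I stacked the four squash chunks straight in the middle of the slate with the beetroot on top, held the thermometer about 6 cm over it for over two seconds, stood it back on the coaster, and handed the job in; no verdict came back, but the last picture showed everything in place.

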